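# Roll a bottle onto the reading line and read its code

### The arm

A 7-joint arm with a two-finger parallel gripper is mounted at the origin on a cart in front of the work surface, level with it; the furniture and walls round the work are solid. World frame = base frame: x ahead of the robot, y to its left, z up, the work surface at z = 0. Lengths are in mm, angles in rad, forces in N, time in s.
With the tool pointing down it reaches from about 400 to 875 mm from the base axis. Payload 4.4 kg.
Tool frame: the origin (TCP) lies at the very end of the fingers, on their centre line; the grasp point (between the pads) lies 19 mm behind it; z points along the fingers, y is the line along which they close (so a half turn about z gives the same grasp; the last joint's range is limited). The gripper opens to 85 mm and grips with 20 to 120 N. Pads are 22 mm wide; open, the fingers measure 114 mm over their backs; the gripper's body (76 mm by 85 mm) begins 54 mm behind the grasp point. The pads swing forward as they close: fully open they stand 13 mm farther back than shut.
Start: joints at [-1.197, 0.628, 0.038, 1.517, -0.027, 0.996, -0.02], TCP at [276.722, 588.169, 231.313] pointing down, gripper open.
Joint ranges: [-3.06, 3.06], [-0.37, 2.12], [-1.25, 1.32], [0.18, 2.47], [-1.1, 4.24], [0.23, 1.98], [-2.94, 2.94]. Speed limits (rad/s): [2.57, 2.57, 3.14, 3.14, 3.14, 3.14, 3.14].

### API

Orientations are given as [roll, pitch, yaw] about the fixed x, y, z axes, in that order (R = Rz(yaw) Ry(pitch) Rx(roll)).
In Python, from cell import sensors, get_image, camera_params, order gives the robot as it stands.
- The arm moves only by the shell command python3 -m inch 'ROWS' [OPENING]. ROWS is JSON, a list that holds one entry, the list of rows, each a list of 4 numbers: the shift along the tool's x, y, z in cm, then the turn about the tool's z in degrees. A call has 1 to 8 rows; each row is the pose to reach, as a shift and turn from the pose commanded when the call began, along the tool's axes at that moment; what a row does not reach only later rows make up. A row lasts 1/12 s, in which the tool goes at most 41.7 mm and 7.16 degrees, less where a joint would pass 70% of its speed; a pose out of reach is approached as far as the arm can. A call with a gripper value outside its range is refused whole. OPENING is the finger opening in cm, from 0 to 8.54, set as the call begins (- or left out, the last holds). The fingers move at their own pace and stop on an object; the grip force is fixed at half the most. Time passes only in rows, so rows that repeat a pose let the fingers close. It gives the time, the measured TCP pose, the force, the opening and the grip force at its end, in the units of the state.
- sensors.read_state(): the state, without advancing time (a new reading comes with each control period).
- get_image(name): name is "scene" or "top"; returns the picture (480x640x3 uint8, blue, green, red); there is no depth.
- camera_params(name): a dict with "mtx" (3x3 intrinsics, pixels), "rvec" (rotation vector, rad) and "tvec" (3), from world to camera coordinates, as OpenCV has them. Camera axes: x right, y down, z forward; pixel columns grow to the right and rows downward; lengths in mm; the calibration is good to about 2 mm. A picture is of the moment at which its call begins. camera_params takes no time and is no camera call.
- order.finish_job(): hands the job in; it is judged then, once.
The state is a dict: "clock": time; "qpos": joint angles; "qd": joint speeds; "tau": joint torques, N m; "eef_pos": TCP position; "tool_rot": TCP orientation; "force": force on the tool from outside, world axes, zero at the start; "torque": the same for the moment, N m; "width": finger opening in mm; "gripper_force": force on a finger pad.
Only numpy, scipy, OpenCV 4.12 (cv2) and the standard library are available. Lean on these libraries where they do the work, as an engineer would, in place of code of your own. Each camera call takes 0.05 s, during which the arm holds its last target. There are 200 camera calls.

### The job

Without picking anything up, push the lying black test-strip bottle with a fingertip so that it rolls over the grey mat until it lies still centred on the red line, its base still facing the reader. Then press the green button on top of the reader fully down and let it go. Leave the small grey tin on the mat and everything else on the counter where they stand.

Things in the scene. Friction and masses are not known exactly. Their poses are not given: they have to be found in the camera images.
- line_mid (a point): Midpoint of the red line (5 x 160 mm) on top of the grey mat (165 x 268 mm, top 6 mm above the counter); mat, white plate (240 x 280 mm) and reader are one fixed piece. x runs along the line to the reader, y across it to the left, z up. The reader is a white box (50 mm along x, 84 mm along y, top 58 mm above the counter), its near face 97 mm from this point along +x.
- bottle_center (a point): Centre of the loose black test-strip bottle lying on the mat within 5 degrees of the line's direction, 55 to 75 mm to its left or right. A cylinder 41 mm across, 114 mm long, 60 g; axis 26 mm above the counter. z: along it from base to cap, away from the reader; x: up at the start, turns as it rolls. It rolls with a little resistance and stays where left.
- bottle: The same bottle; origin at the centre of its base (the end that faces the reader), axes as for its centre.
- read_button (a joint): Travel of the green push button on the reader's top: 0 up, 0.006 m fully down; a spring pushes it back up. Fully down takes about 4 N.
- read_button_top (a point): Centre of the top face of the green button (28 mm in diameter, in a black collar 44 mm in diameter), 80 mm above the counter while up; pressed straight down.
- tin: Small light grey round tin, 32 mm in diameter and 33 mm high, standing loose on the mat on the other side of the line from the bottle, 55 to 75 mm from the line; origin at the centre of its underside. To be left alone.
- cup: Sample cup with green lid, 48 mm wide, 66 mm high, loose on the counter to the left; origin at the centre of its underside. To be left alone.
- slides: Open red carton of glass slides, 58 x 82 x 38 mm, loose on the counter to the right; origin at the centre of its underside. To be left alone.

How it is judged (in metres and radians):
On the way, in this order (a step that is already met when the one before it is completed fails the run):
1. the bottle has been rolled onto the line and lies still there (y of bottle_center in the frame of line_mid between -0.009 and 0.009 m and x of bottle_center in the frame of line_mid between -0.03 and 0.03 m and angle between the z axis of bottle and the x axis of line_mid, either way round below 0.15 rad and height (world z) of bottle_center between 0.015 and 0.037 m and x of bottle in the frame of line_mid above 0 m and angle between bottle's own x axis and vertical above 1.2 rad and linear speed of bottle below 0.01 m/s and angular speed of bottle below 0.3 rad/s), for 0.2 s.
2. the green button is pressed fully down (value of joint read_button above 0.005 m), for 0.05 s.
At the end, for the whole second after the job is handed in: Bottle at rest on the mat, its centre within 9 mm of the red line sideways and 30 mm of its midpoint lengthways, axis within 0.15 rad of the line, base toward the reader, turned 1.2 rad or more about its axis (rolled, not slid); button back up (under 2 mm) (all of step 1 and value of joint read_button below 0.002 m); the robot touches nothing.
It fails at once if the bottle is lifted or stood up (height (world z) of bottle_center above 0.042 m or angle between bottle's own z axis and vertical below 1.1 rad or angle between bottle's own z axis and vertical above 2.04 rad).
It fails at once if the button is pressed fully while the bottle is off the line (value of joint read_button above 0.005 m and not (y of bottle_center in the frame of line_mid between -0.009 and 0.009 m and x of bottle_center in the frame of line_mid between -0.03 and 0.03 m and angle between the z axis of bottle and the x axis of line_mid, either way round below 0.15 rad)).
It fails at once if the tin or another bystander is moved by more than 15 mm (distance of any of tin, cup, slides from where it was at the start of the episode above 0.015 m).
It also fails if it takes over 51 s, if anything falls off the work surface, if the arm or the gripper's body presses on something with over 40 N, if the wrist force passes 120 N, or if a joint passes its speed limit or range.

## Working session

There is one attempt and no reset: what is moved stays moved. The work goes in short steps, Python scripts to look and compute and a shell command to move; the robot and the scene stay as the last step left them, time stands still between calls to the robot, and variables do not carry over. Pictures are saved under pics/ and viewed, at most 10 in all, crops included, and the job is handed in when it is done.

```bash
mkdir -p pics; python3 - <<'E'
from cell import *
import cv2
for n in("scene","top"):
    cv2.imwrite(f"pics/{n}0.png",get_image(n)); print(camera_params(n))
s=sensors.read_state();print(s)
E
```

```text
{'mtx': array([[621.07118834,   0.        , 320.57505947],
       [  0.        , 621.07118834, 256.02936112],
       [  0.        ,   0.        ,   1.        ]]), 'rvec': array([ 1.82562091, -0.97835758,  0.58343741]), 'tvec': array([-312.66003697,  271.15842538, 1013.97267257])}
{'mtx': array([[483.84245266,   0.        , 318.57234634],
       [  0.        , 483.84245266, 243.02042622],
       [  0.        ,   0.        ,   1.        ]]), 'rvec': array([ 2.13982518, -2.16526323,  0.13491024]), 'tvec': array([  15.10630834,  535.75800481, 1192.91064348])}
{'clock': 0.1, 'qpos': array([-1.19677486,  0.62923408,  0.03843585,  1.51828968, -0.02697522,
        0.99628397, -0.01998265]), 'qd': array([-2.83214375e-04, -4.77043038e-04, -5.55801991e-05, -3.17471119e-03,
        1.18402523e-03,  5.13543946e-04, -3.74370577e-04]), 'tau': array([ 3.09228468e-03, -5.64521027e+01,  1.23046551e+00, -1.93966556e+01,
        1.12400003e-02,  5.44597962e-03, -1.15553220e-05]), 'eef_pos': array([276.48968155, 587.63895483, 230.48662009]), 'tool_rot': array([-3.13989561e+00,  3.19389955e-05,  2.70180875e+00]), 'force': array([-0.33177039, -0.21105992, -0.47695384]), 'torque': array([ 1.75694552e-02, -2.51175344e-06,  3.50587892e-02]), 'gripper_force': 0.0, 'width': 85.19001065118032}
```

View pics/top0.png

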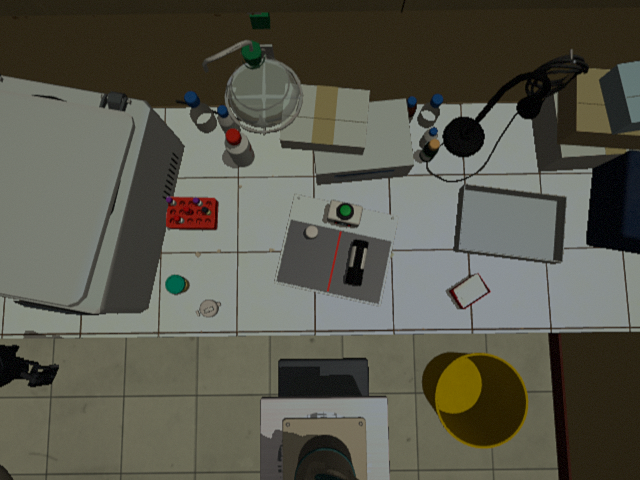

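View pics/scene0.png

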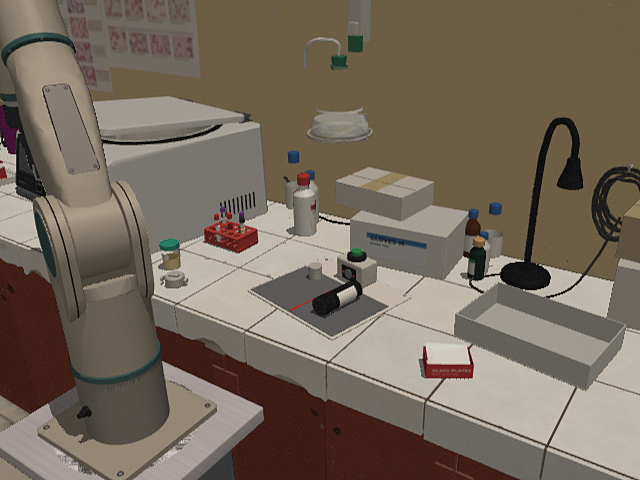

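The top view shows the red line from about (340,233) to (328,291), the bottle at about (356,262) to its right, the tin at (311,232) and the button at (345,211). I'll measure these on an enlarged crop and by segmentation.

```bash
cat > h.py <<'E'
from cell import *
import cv2, numpy as np
def ray(n,px,z):
    c=camera_params(n);R=cv2.Rodrigues(c["rvec"])[0]
    u=cv2.undistortPoints(np.array([[px]],float),c["mtx"],None)[0,0]
    d=R.T@np.array([u[0],u[1],1]);o=-R.T@c["tvec"]
    return o+d*(z-o[2])/d[2]
def blob(m,x0,y0,x1,y1):
    w=np.zeros(m.shape[:2],np.uint8);w[y0:y1,x0:x1]=m[y0:y1,x0:x1]
    n,l,st,_=cv2.connectedComponentsWithStats(w)
    k=1+np.argmax(st[1:,4]);p=np.argwhere(l==k)[:,::-1].astype(np.float32)
    return p
E
python3 - <<'E'
from h import *
im=get_image("top");b,g,r=[im[...,i].astype(int) for i in range(3)]
red=((r>120)&(g<70)).astype(np.uint8)
p=blob(red,315,225,350,300);(c,s,a)=cv2.minAreaRect(p);print("line",c,s,a,len(p))
box=cv2.boxPoints((c,s,a));vx=cv2.fitLine(p,2,0,.01,.01).ravel()
L=max(s)/2;d=vx[:2]*np.sign(-vx[1])
A=ray("top",vx[2:]+d*L,6);B=ray("top",vx[2:]-d*L,6);print("far",A,"near",B,"len",np.linalg.norm(A-B),"mid",(A+B)/2,"yaw",np.degrees(np.arctan2(*(A-B)[1::-1])))
gr=((g>r+40)&(g>b+20)).astype(np.uint8)
q=blob(gr,330,195,360,225);print("btn",q.mean(0),ray("top",q.mean(0),80))
cv2.imwrite("pics/crop.png",cv2.resize(im[185:310,270:403],None,fx=4.8,fy=4.8,interpolation=cv2.INTER_CUBIC))
E
```

```text
line (333.6452941894531, 261.03155517578125) (1.7844088077545166, 59.43781280517578) 12.264772415161133 106
far [567.35311345 -47.1492405    6.        ] near [417.15639007 -12.10964377   6.        ] len 154.2297930167616 mid [492.25475176 -29.62944214   6.        ] yaw -13.131741153879712
btn [345.0408  210.04082] [611.16137738 -57.54055475  80.        ]
```

View pics/crop.png

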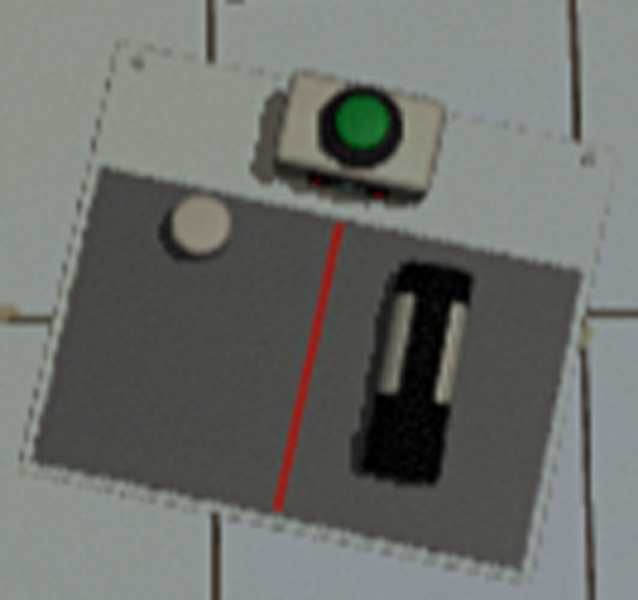

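The crop shows the bottle's base end centred at crop (437,267) and its cap end at (400,480), with the tin at (200,225) to the left of the line. The line midpoint and button agree with the stated geometry (122 mm apart). Next I'll work out the tool moves.

```bash
cat >> h.py <<'E'
MID=np.array([492.25,-29.6]);TH=np.radians(-13.13)
EX=np.array([np.cos(TH),np.sin(TH)]);EY=np.array([-EX[1],EX[0]])
def lf(p): d=np.asarray(p)[:2]-MID;return np.round([d@EX,d@EY],1)
from scipy.spatial.transform import Rotation as Ro
def delta(xyz):
    s=sensors.read_state();R=Ro.from_euler("xyz",s["tool_rot"]).as_matrix()
    return np.round(R.T@(np.array(xyz)-s["eef_pos"])/10,2)
E
python3 - <<'E'
from h import *
f=lambda x,y:(270+x/4.8-.4,185+y/4.8-.4)
o=ray("top",(320,240),9999); 
b=ray("top",f(437,267),26);c=ray("top",f(400,480),26);t=ray("top",f(200,225),33)
m=(b+c)/2;d=b-c
print("base",b,lf(b),"cap",c,lf(c),"len",np.linalg.norm(d),"mid",m,lf(m),"yaw",np.degrees(np.arctan2(d[1],d[0])),"tin",t,lf(t))
tgt=m.copy();tgt[2]=150
print(delta(tgt),np.degrees(sensors.read_state()["tool_rot"]))
E
```

```text
base [542.9350469  -98.81332674  26.        ] [ 65.1 -55.9] cap [430.05929894 -76.78022655  26.        ] [-49.8 -60.1] len 115.00605193032638 mid [486.49717292 -87.79677665  26.        ] [  7.6 -58. ] yaw -11.045127773519999 tin [566.02522254  27.05969326  33.        ] [59.  71.9]
[-47.76 -52.17   8.14] [-1.79913345e+02  3.16233992e-03  1.54804349e+02]
```

```bash
python3 -m inch '[[[-47.8,-52.2,4,-13],[-47.8,-52.2,4,-13],[-47.8,-52.2,4,-13],[-47.8,-52.2,4,-13],[-47.8,-52.2,4,-13],[-47.8,-52.2,4,-13],[-47.8,-52.2,4,-13],[-47.8,-52.2,4,-13]]]' 8.5; python3 -c "
from h import *;print(delta((486.5,-87.8,150)))"
```

```text
clock: 0.82
eef_pos: [375.7, 268.4, 212.4]
tool_rot: [-3.142, 0.0, 2.929]
force: [-0.0, 0.0, 0.9]
width: 84.6
gripper_force: 0.0
[-18.34 -32.48   6.24]
```

```bash
python3 -m inch '[[[-18.2,-32,6,0],[-18.2,-32,6,0],[-18.2,-32,6,0],[-18.2,-32,6,0],[-18.2,-32,6,0],[-18.2,-32,6,0],[-18.2,-32,6,0],[-18.2,-32,6,0]]]'; python3 -m inch '[[[0,0,0,0],[0,0,0,0]]]'; python3 -c "
from h import *;print(delta((486.5,-87.8,100)),lf(sensors.read_state()['eef_pos']),sensors.read_state()['qpos'])"
```

```text
clock: 1.48
eef_pos: [474.3, -45.5, 158.5]
tool_rot: [3.142, -0.0, 2.929]
force: [0.2, 0.4, 0.2]
width: 84.7
gripper_force: 0.0
clock: 1.65
eef_pos: [474.1, -46.6, 158.3]
tool_rot: [-3.141, -0.001, 2.922]
force: [-0.7, 0.1, -0.0]
width: 84.7
gripper_force: 0.0
[-2.11 -3.74  5.83] [-13.8 -20.7] [ 0.05066762  0.49642911 -0.01724504  2.06452831  0.01647254  0.58161683
  1.37301375]
```

```bash
python3 -m inch '[[[-2.1,-3.7,3,0],[-2.1,-3.7,6,0],[-2.1,-3.7,8,0],[-2.1,-3.7,8,0],[-2.1,-3.7,8,0],[-2.1,-3.7,8,0],[-2.1,-3.7,8,0]]]'; python3 - <<'E'
from h import *
print(delta((486.5,-87.8,12)))
im=get_image("scene");cv2.imwrite("pics/s1.png",cv2.resize(im[200:360,240:440],None,fx=3.7,fy=3.7,interpolation=cv2.INTER_CUBIC))
E
```

```text
clock: 2.23
eef_pos: [487.9, -83.0, 80.4]
tool_rot: [3.141, 0.003, 2.931]
force: [-0.8, -1.2, 0.9]
width: 85.2
gripper_force: 0.0
[ 0.05 -0.5   6.84]
```

View pics/s1.png

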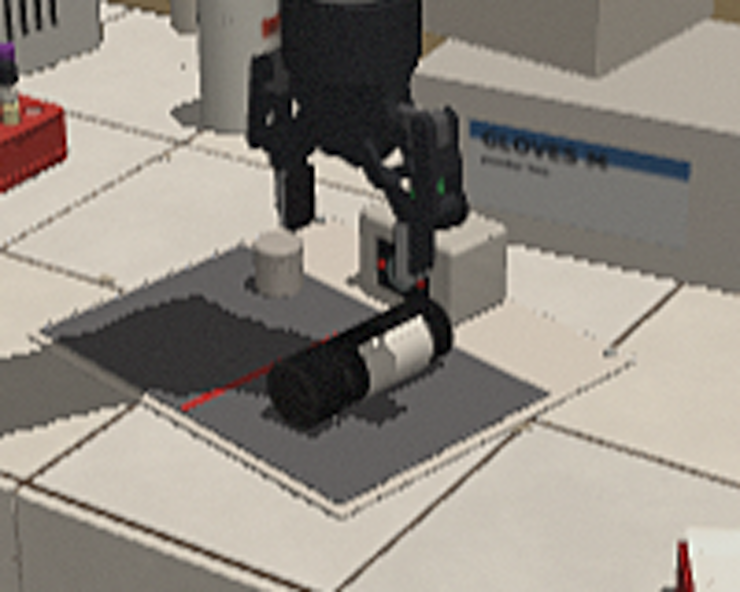

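The fingers (crop about (295,205) and (415,255)) stand on either side of the bottle, so I'll descend and close them to a loose cage.

```bash
python3 -m inch '[[[0,-0.4,2,0],[0,-0.4,4,0],[0,-0.4,5.5,0],[0,-0.4,6.5,0],[0,-0.4,6.5,0],[0,-0.4,6.5,0]]]'; python3 -m inch '[[[0,0,0,0],[0,0,0,0],[0,0,0,0],[0,0,0,0],[0,0,0,0],[0,0,0,0]]]' 5.4;python3 -c "
from h import *;s=sensors.read_state();print(lf(s['eef_pos']),s['tool_rot'])"
```

```text
clock: 2.78
eef_pos: [486.2, -87.8, 14.3]
tool_rot: [3.141, 0.0, 2.929]
force: [0.3, 0.2, 0.8]
width: 84.7
gripper_force: 0.0
clock: 3.28
eef_pos: [486.1, -88.1, 14.1]
tool_rot: [3.142, 0.0, 2.929]
force: [0.5, -0.7, 0.3]
width: 54.1
gripper_force: 0.0
[  7.3 -58.3] [3.14156962e+00 3.50270588e-04 2.92858625e+00]
```

```bash
python3 -m inch '[[[0,0.3,0,0],[0,0.6,0,0],[0,0.8,0,0],[0,1.0,0,0],[0,1.2,0,0],[0,1.5,0,0],[0,1.8,0,0],[0,2.1,0,0]]]'; python3 -m inch '[[[0,0.3,0,0],[0,0.6,0,0],[0,0.9,0,0],[0,1.2,0,0],[0,1.5,0,0],[0,1.8,0,0],[0,2.1,0,0],[0,2.4,0,0]]]';python3 - <<'E'
from h import *
s=sensors.read_state();print(lf(s['eef_pos']))
im=get_image("scene");cv2.imwrite("pics/s2.png",cv2.resize(im[200:360,240:440],None,fx=3.7,fy=3.7,interpolation=cv2.INTER_CUBIC))
E
```

```text
clock: 3.95
eef_pos: [490.5, -67.1, 13.8]
tool_rot: [3.142, -0.0, 2.929]
force: [1.0, -0.1, -0.2]
width: 53.9
gripper_force: 0.0
clock: 4.62
eef_pos: [495.6, -43.7, 13.9]
tool_rot: [3.142, -0.0, 2.929]
force: [0.2, 0.9, -0.2]
width: 53.6
gripper_force: 0.0
[  6.4 -13. ]
```

View pics/s2.png

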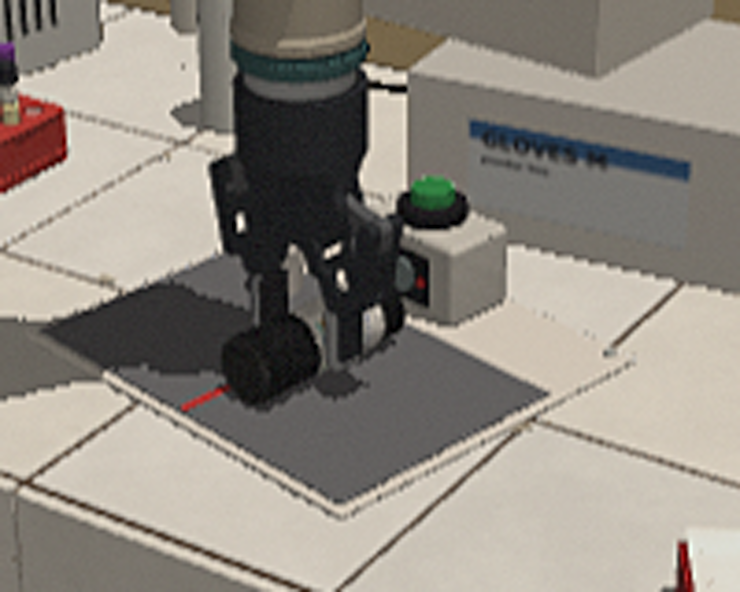

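The bottle rolls within the cage (cap at crop (268,365), nearly on the line). I'll move the last 13 mm slowly and narrow the cage without gripping.

```bash
python3 -m inch '[[[0,0.2,0,0],[0,0.4,0,0],[0,0.6,0,0],[0,0.8,0,0],[0,1.0,0,0],[0,1.1,0,0],[0,1.2,0,0],[0,1.3,0,0]]]'; python3 -m inch '[[[0,0,0,0],[0,0,0,0],[0,0,0,0],[0,0,0,0],[0,0,0,0],[0,0,0,0]]]' 4.7; python3 -m inch '[[[0,0,0,0],[0,0,0,0],[0,0,0,0],[0,0,0,0],[0,0,0,0],[0,0,0,0]]]' 8.5;python3 - <<'E'
from h import *
s=sensors.read_state();print(lf(s['eef_pos']))
im=get_image("scene");cv2.imwrite("pics/s3.png",cv2.resize(im[200:360,240:440],None,fx=3.7,fy=3.7,interpolation=cv2.INTER_CUBIC))
E
```

```text
clock: 5.33
eef_pos: [498.2, -31.2, 13.9]
tool_rot: [-3.142, -0.0, 2.929]
force: [0.2, 0.3, 1.0]
width: 54.1
gripper_force: 0.0
clock: 5.83
eef_pos: [498.2, -31.4, 13.9]
tool_rot: [3.142, -0.0, 2.929]
force: [0.5, 0.2, 0.2]
width: 47.2
gripper_force: 0.0
clock: 6.33
eef_pos: [498.2, -31.3, 13.8]
tool_rot: [3.142, -0.0, 2.929]
force: [-1.1, 0.1, 0.0]
width: 85.3
gripper_force: 0.0
[ 6.2 -0.3]
```

View pics/s3.png

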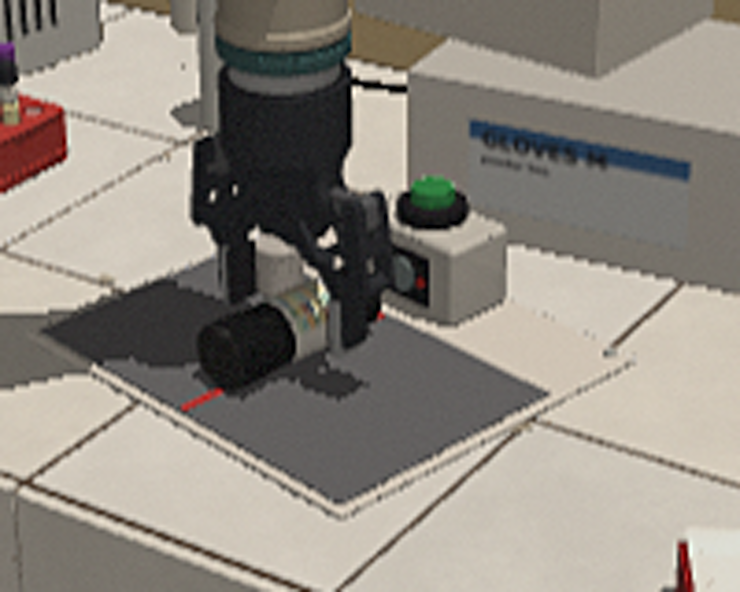

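The bottle lies between the opened fingers with its cap at crop (238,352); the line shows at both ends. I'll rise and check from above.

```bash
python3 -m inch '[[[0,0,-1.5,0],[0,0,-4,0],[0,0,-8,0],[0,0,-12,0],[0,0,-12,0],[0,0,-12,0]]]'; python3 -m inch '[[[-4,-4,0,0],[-8,-8,0,0],[-12,-12,0,0],[-12,-16,0,0],[-12,-16,0,0],[-12,-16,0,0]]]' 0; python3 - <<'E'
from h import *
s=sensors.read_state();print(lf(s['eef_pos']),delta((611.2,-57.5,125)))
im=get_image("top");cv2.imwrite("pics/t2.png",cv2.resize(im[185:310,270:403],None,fx=4.8,fy=4.8,interpolation=cv2.INTER_CUBIC))
E
```

```text
clock: 6.88
eef_pos: [500.0, -31.4, 136.2]
tool_rot: [3.14, 0.005, 2.929]
force: [0.3, -0.4, -0.1]
width: 85.0
gripper_force: 0.0
clock: 7.38
eef_pos: [580.7, -224.1, 132.1]
tool_rot: [-3.135, 0.001, 2.918]
force: [-0.2, -0.6, 0.6]
width: 11.7
gripper_force: 0.0
[ 130.3 -169.3] [ 0.72 16.93  0.59]
```

View pics/t2.png

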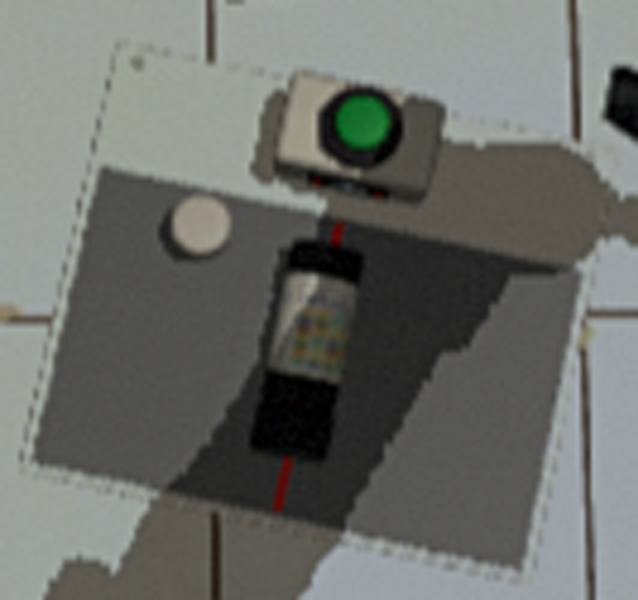

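The bottle lies on the line from base centre (327,246) to cap end (289,455); the tin is still at (200,225). I'll compute the offset.

```bash
python3 - <<'E'
from h import *
f=lambda x,y:(270+x/4.8-.4,185+y/4.8-.4)
b=ray("top",f(327,246),26);c=ray("top",f(289,455),26)
print(lf(b),lf(c),lf((b+c)/2))
print(lf(ray("top",f(340,222),6)),lf(ray("top",f(278,510),6)))
E
python3 -m inch '[[[0.7,4,0,0],[0.7,8,0,0],[0.7,12,0,0],[0.7,16.4,0,0],[0.7,16.9,0,0],[0.7,16.9,0,0],[0.7,16.9,0,0],[0.7,16.9,0,0]]]' 0; python3 -c "
from h import *;print(delta((611.2,-57.5,90)))"
```

```text
[63.5  3.7] [-49.6  -0.2] [7.  1.7]
[80.9 -0.5] [-78.4  -0.9]
clock: 8.1
eef_pos: [609.5, -47.6, 133.0]
tool_rot: [-3.14, -0.002, 2.928]
force: [0.4, -0.5, -0.6]
width: 0.3
gripper_force: 0.0
[-0.39 -0.92  4.31]
```

Sideways offset is about 2 mm and tilt about 2°, both within tolerance. On to the button.

```bash
python3 -m inch '[[[-0.3,-0.8,1,0],[-0.3,-0.8,2.5,0],[-0.3,-0.8,3.8,0],[-0.3,-0.8,3.8,0],[-0.3,-0.8,3.8,0],[-0.3,-0.8,3.8,0]]]'; python3 -c "
from h import *;print(delta((611.2,-57.5,73.5)))"
```

```text
clock: 8.6
eef_pos: [611.9, -56.2, 96.0]
tool_rot: [-3.141, 0.0, 2.927]
force: [-0.7, -0.3, 0.2]
width: 0.1
gripper_force: 0.0
[ 0.04 -0.14  2.25]
```

```bash
python3 -m inch '[[[0,-0.1,0.8,0],[0,-0.1,1.4,0],[0,-0.1,1.8,0],[0,-0.1,2.0,0],[0,-0.1,2.2,0],[0,-0.1,2.3,0],[0,-0.1,2.3,0],[0,-0.1,2.3,0]]]'
```

```text
clock: 9.27
eef_pos: [611.7, -56.2, 74.0]
tool_rot: [-3.141, 0.0, 2.929]
force: [-2.5, -0.5, 8.8]
width: 0.2
gripper_force: 4.6
```

```bash
python3 -m inch '[[[0,0,0.1,0],[0,0,0.15,0],[0,0,0.15,0]]]'; python3 -m inch '[[[0,0,-1,0],[0,0,-3,0],[0,0,-6,0],[0,0,-9,0],[0,0,-9,0],[0,0,-9,0],[0,0,-9,0]]]'; python3 - <<'E'
from h import *
im=get_image("scene");cv2.imwrite("pics/s4.png",cv2.resize(im[200:360,240:440],None,fx=3.7,fy=3.7,interpolation=cv2.INTER_CUBIC))
E
```

```text
clock: 9.52
eef_pos: [611.7, -56.2, 73.8]
tool_rot: [-3.141, 0.001, 2.928]
force: [-4.5, 0.2, 18.1]
width: 0.4
gripper_force: 9.1
clock: 10.1
eef_pos: [611.0, -55.6, 160.9]
tool_rot: [3.142, -0.001, 2.929]
force: [-1.1, 0.7, 0.1]
width: 0.0
gripper_force: 0.0
```

View pics/s4.png

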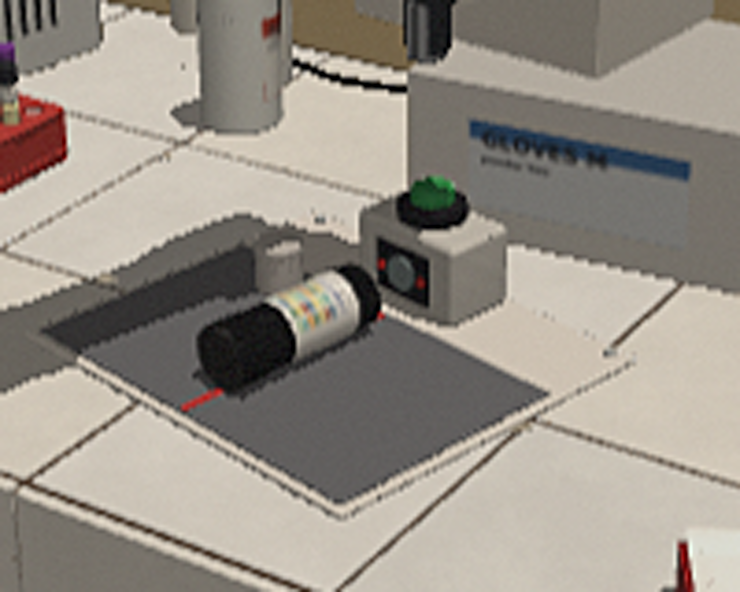

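The button hit its stop (18 N at 73.8 mm) and is back up at crop (432,190). The bottle still lies on the line, from (238,352) to (365,290), and the gripper is clear.

```bash
python3 -c "
from cell import order;print(order.finish_job())"
```

```text
the job is handed in; nothing more can be done
None
```

The job is handed in, with no verdict returned: I measured the bottle about 2 mm off the red line and 2° from its direction, base facing the reader. The button was pressed to its stop and came back up, and the tin did not visibly move; I did not re-measure the cup or the slides.

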